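# Change the worn battery packs in the kitchen charging station

### The job

Pull the worn-out red-capped battery packs out of the white charging station and drop them in the black basket, and plug every green-capped pack standing ready on the table upright into a well of the station, fully home. Only when all that is done, bring the loose grey power module against the station's brass-contact end so that the faces meet without a gap and the module sits square and in line with the station. Leave the teapot, teacup and mug where they are.

Things in the scene. Friction and masses are not known exactly. Their poses are not given: they have to be found in the camera images.
- station: White charging station fixed to the table, a block 76 mm (its x) by 220 mm (its y) by 38 mm tall, with three rectangular wells in a row along y, open upward. Origin: centre of its underside; z up, x away from the robot, y to the robot's left, give or take its yaw. It does not move when pushed.
- well0 (a point): Centre of the mouth of the well at y = -70 mm in the station's frame, on the station's top face (38 mm up); axes as the station. The well is 43 mm (x) by 55 mm (y) with a 2 mm chamfer round the mouth, 28 mm deep, floor 10 mm above the table. Takes a pack whose x axis is parallel to the station's x, either way round.
- well1 (a point): Centre of the mouth of the well at y = 0 mm in the station's frame, on the station's top face (38 mm up); axes as the station. The well is 43 mm (x) by 55 mm (y) with a 2 mm chamfer round the mouth, 28 mm deep, floor 10 mm above the table. Takes a pack whose x axis is parallel to the station's x, either way round.
- well2 (a point): Centre of the mouth of the well at y = 70 mm in the station's frame, on the station's top face (38 mm up); axes as the station. The well is 43 mm (x) by 55 mm (y) with a 2 mm chamfer round the mouth, 28 mm deep, floor 10 mm above the table. Takes a pack whose x axis is parallel to the station's x, either way round.
- station_end (a point): Point at the foot of the station's +y end face (the end with two brass contacts), middle of its 76 mm width, at table height; axes as the station. y points out of the face.
- module: Loose grey power module on the table, 76 mm (x) by 80 mm (y) by 38 mm tall, 0.4 kg or so, carrying on top a black grip fin 24 mm (x) by 50 mm (y) by 30 mm tall (fin top 68 mm above the underside). Origin: centre of its underside; z up. It starts 4 to 11 cm beyond the station's +y end, a little turned. It slides on the table.
- module_face (a point): Point at the foot of the module's -y face, which has two brass contacts, middle of its width; axes as the module. When the module is home this point coincides with station_end and the axes agree.
- worn0: Battery pack, an upright black block 40 mm (its x) by 52 mm (its y) by 68 mm tall, 0.22 kg or so, top 16 mm coloured RED (worn out), foot edges chamfered 1.5 mm. Origin: centre of its underside; z up. A half turn about z makes no difference. Starts plugged in one of the station's wells, standing on the well floor, its top 40 mm above the station's top. May be absent.
- worn1: Battery pack, an upright black block 40 mm (its x) by 52 mm (its y) by 68 mm tall, 0.22 kg or so, top 16 mm coloured RED (worn out), foot edges chamfered 1.5 mm. Origin: centre of its underside; z up. A half turn about z makes no difference. Starts plugged in one of the station's wells, standing on the well floor, its top 40 mm above the station's top. May be absent.
- worn2: Battery pack, an upright black block 40 mm (its x) by 52 mm (its y) by 68 mm tall, 0.22 kg or so, top 16 mm coloured RED (worn out), foot edges chamfered 1.5 mm. Origin: centre of its underside; z up. A half turn about z makes no difference. Starts plugged in one of the station's wells, standing on the well floor, its top 40 mm above the station's top. May be absent.
- fresh0: Battery pack, an upright black block 40 mm (its x) by 52 mm (its y) by 68 mm tall, 0.22 kg or so, top 16 mm coloured GREEN (good), foot edges chamfered 1.5 mm. Origin: centre of its underside; z up. A half turn about z makes no difference. Starts standing on the table between the robot and the station. May be absent.
- fresh1: Battery pack, an upright black block 40 mm (its x) by 52 mm (its y) by 68 mm tall, 0.22 kg or so, top 16 mm coloured GREEN (good), foot edges chamfered 1.5 mm. Origin: centre of its underside; z up. A half turn about z makes no difference. Starts standing on the table between the robot and the station. May be absent.
- fresh2: Battery pack, an upright black block 40 mm (its x) by 52 mm (its y) by 68 mm tall, 0.22 kg or so, top 16 mm coloured GREEN (good), foot edges chamfered 1.5 mm. Origin: centre of its underside; z up. A half turn about z makes no difference. Starts standing on the table between the robot and the station. May be absent.
- basket: Black open basket fixed to the table, 240 mm (its x) by 200 mm (its y) by 85 mm tall, walls and floor 5 mm. Origin: centre of its underside; z up.
- teapot: Blue teapot with a hoop handle, 132 mm wide, 172 mm tall, on the table. Origin: centre of its underside. Leave alone.
- teacup: White tea cup, 68 mm wide, 70 mm tall, on the table beyond the station. Origin: centre of its underside. Leave alone.
- mug: Terracotta mug with a handle, 82 mm wide, 90 mm tall, on the table beyond the station's other end. Origin: centre of its underside. Leave alone.
There are look-alikes about, which are no part of the job. What is shaped like the fresh2 but purple is not meant.

How it is judged:
On the way, in this order (a step that is already met when the one before it is completed fails the run):
1. every red-capped pack is in the basket and every green-capped pack is plugged fully home in a well (x of worn0 in the frame of basket between -0.118 and 0.118 m and y of worn0 in the frame of basket between -0.098 and 0.098 m and z of each of worn0, worn1, worn2 in the frame of basket below 0.085 m and x of worn1 in the frame of basket between -0.118 and 0.118 m and y of worn1 in the frame of basket between -0.098 and 0.098 m and x of worn2 in the frame of basket between -0.118 and 0.118 m and y of worn2 in the frame of basket between -0.098 and 0.098 m and (horizontal distance between fresh0 and well0 below 0.004 m or horizontal distance between fresh0 and well1 below 0.004 m or horizontal distance between fresh0 and well2 below 0.004 m) and z of each of fresh0, fresh1, fresh2 in the frame of station below 0.013 m and angle between each of fresh0, fresh1, fresh2's own z axis and vertical below 0.06 rad and angle between the x axis of each of fresh0, fresh1, fresh2 and the x axis of station, either way round below 0.1 rad and (horizontal distance between fresh1 and well0 below 0.004 m or horizontal distance between fresh1 and well1 below 0.004 m or horizontal distance between fresh1 and well2 below 0.004 m) and (horizontal distance between fresh2 and well0 below 0.004 m or horizontal distance between fresh2 and well1 below 0.004 m or horizontal distance between fresh2 and well2 below 0.004 m)), for 0.2 s.
2. after that, the power module is butted flush and square against the station's contact end (y of module_face in the frame of station_end between -0.004 and 0.003 m and x of module_face in the frame of station_end between -0.006 and 0.006 m and angle between the y axis of module and the y axis of station, either way round below 0.06 rad and angle between module's own z axis and vertical below 0.05 rad and height (world z) of module below 0.006 m), for 0.2 s.
At the end, for the whole second after the job is handed in: Red packs lie in the basket; green packs stand upright in wells within 3 mm of the floor; the power module stands on the table at the contact end, gap under 3 mm, at most 6 mm out of line and 3.4 degrees out of square; all at rest (all of step 1 and all of step 2 and linear speed of each of worn0, worn1, worn2, fresh0, fresh1, fresh2, module below 0.02 m/s); the robot touches nothing.
It fails at once if the teapot is shifted more than 3 cm or tipped (distance of teapot from where it was at the start of the episode above 0.03 m or angle between teapot's own z axis and vertical above 0.35 rad).
It fails at once if the teacup is shifted more than 3 cm or tipped (distance of teacup from where it was at the start of the episode above 0.03 m or angle between teacup's own z axis and vertical above 0.35 rad).
It fails at once if the mug is shifted more than 3 cm or tipped (distance of mug from where it was at the start of the episode above 0.03 m or angle between mug's own z axis and vertical above 0.35 rad).
Of worn0, worn1, worn2 only 2 to 3 are there at a start; the rules pass over those that are not, and their reading is None.
Of fresh0, fresh1, fresh2 only 2 to 3 are there at a start; the rules pass over those that are not, and their reading is None.
At some moment in a run one of module may be knocked a few centimetres aside while the robot is not near it.
It also fails if it takes over 210 s, if anything falls off the work surface, if the arm or the gripper's body presses on something with over 40 N, if the wrist force passes 120 N, or if a joint passes its speed limit or range.

### The arm

A 6-joint arm with a two-finger parallel gripper is mounted at the origin on the work surface. World frame = base frame: x ahead of the robot, y to its left, z up, the work surface at z = 0. Lengths are in m, angles in rad, forces in N, time in s.
With the tool pointing down it reaches from about 0.35 to 0.725 m from the base axis. Payload 6 kg.
Tool frame: the origin (TCP) lies at the very end of the fingers, on their centre line; the grasp point (between the pads) lies 19 mm behind it; z points along the fingers, y is the line along which they close (so a half turn about z gives the same grasp; the last joint's range is limited). The gripper opens to 85 mm and grips with 20 to 120 N. Pads are 22 mm wide; open, the fingers measure 114 mm over their backs; the gripper's body (76 mm by 85 mm) begins 54 mm behind the grasp point. The pads swing forward as they close: fully open they stand 13 mm farther back than shut.
Start: joints at [1.674, 0.04, 0.085, 0, -1.615, -0.334], TCP at [0.137, 0.584, 0.231] pointing down, gripper open.
Joint ranges: [-2.56, 2.56], [-1.29, 2.01], [-1.08, 1.49], [-3.29, 1.98], [-2.81, -0.18], [-2.99, 2.99]. Speed limits (rad/s): [2.57, 2.57, 3.01, 3.14, 3.14, 3.14].

### API

Orientations are given as a 3x3 rotation matrix whose columns are the frame's x, y, z axes.
In Python, from plant import ctrl, cams gives the robot as it stands. The module is installed in compiled form; this text tells all that it offers.
- The arm moves only by the tool play_rows, never from a script. Its argument "deltas" is a list of rows, each a list of 5 numbers: the finger opening in mm, from 0 to 85.4, then the shift along the tool's x, y, z as a fraction of full scale, then the turn about the tool's z as a fraction of full scale. A call has 1 to 8 rows; each row is the pose to reach, as a shift and turn from the pose commanded when the call began, along the tool's axes at that moment; what a row does not reach only later rows make up. Full scale, the value 1, is 0.15 m for a shift and 90 degrees for a turn. A row lasts 1/12 s, in which the tool goes at most 41.7 mm and 7.16 degrees, less where a joint would pass 70% of its speed; a pose out of reach is approached as far as the arm can. A call with a number of a shift or a turn outside -1 to 1 is refused whole. A call with a gripper value outside its range is refused whole. The fingers move at their own pace and stop on an object; "force" is the grip in N (left out, the last holds). Time passes only in rows, so rows that repeat a pose let the fingers close. It gives the time, the measured TCP pose, the force, the opening and the grip force at its end, in the units of the state.
- ctrl.sense(): the state, without advancing time (a new reading comes with each control period).
- cams.capture(name): name is "scene" or "top" or "wrist"; returns (picture, depth): 400x640x3 uint8, red, green, blue; 400x640 float32, m along the optical axis (not along the pixel's ray), 0 where there is no reading.
- cams.camera_params(name): a dict with "intrinsics" (3x3 intrinsics, pixels), "pose" (4x4, takes a point from camera to world coordinates); the wrist camera has in their place "mount" (4x4, takes a point from camera to tool coordinates, whose origin is the TCP and whose axes are the flange's). Camera axes: x right, y down, z forward; pixel columns grow to the right and rows downward; lengths in m; the calibration is good to about 2 mm. A picture is of the moment at which its call begins: read the wrist's pose just before it. camera_params takes no time and is no camera call.
- ctrl.close_job(): hands the job in; it is judged then, once.
The state is a dict: "time": time; "joints": joint angles; "qvel": joint speeds; "joint_torque": joint torques, N m; "ee_pos": TCP position; "eef_rot": TCP orientation; "wrist_force": force on the tool from outside, world axes, zero at the start; "moment": the same for the moment, N m; "finger_gap": finger opening in m; "grip_force": force on a finger pad.
Only numpy, scipy, OpenCV 4.12 (cv2) and the standard library are available. Lean on these libraries where they do the work, as an engineer would, in place of code of your own. Each camera call takes 0.05 s, during which the arm holds its last target. There are 200 camera calls.

## Working session

There is one attempt and no reset: what is moved stays moved. The work goes in short steps, Python scripts to look and compute and a tool call to move; the robot and the scene stay as the last step left them, time stands still between calls to the robot, and variables do not carry over. Pictures are saved under pics/ and viewed, at most 14 in all, crops included, and the job is handed in when it is done.

Besides the shell and the picture viewer there is one more tool, called as name(argument=value, ...), one argument or row to a line, values as JSON. play_rows: Moves the arm, as the interface text tells. Shift numbers are shares of 0.15 m and turn numbers shares of 90 degrees, none past 1 either way. Its arguments: {"type":"object","properties":{"deltas":{"type":"array"},"force":{"type":"number"}},"required":["deltas"]}

```bash
mkdir -p pics
python3 - <<'E'
from plant import ctrl,cams
import cv2,numpy as np
s=ctrl.sense();print(s['time'],s['ee_pos'],np.round(s['eef_rot'],3).tolist(),s['finger_gap'])
for n in('scene','top'):
    p,d=cams.capture(n);cv2.imwrite(f'pics/{n}0.png',p[:,:,::-1]);np.save(f'{n}_d.npy',d)
    c=cams.camera_params(n);print(n,np.round(c['intrinsics'],1).tolist(),np.round(c['pose'],3).tolist())
print(np.round(cams.camera_params('wrist')['mount'],3).tolist())
E
```

```text
0.0 [0.13710987 0.5837898  0.23029476] [[0.973, -0.229, -0.0], [-0.229, -0.973, -0.002], [0.0, 0.002, -1.0]] 0.08522383717337123
scene [[378.9, 0.0, 319.6], [0.0, 378.9, 195.4], [0.0, 0.0, 1.0]] [[-0.449, 0.724, -0.524, 1.012], [0.893, 0.359, -0.271, 0.294], [-0.008, -0.59, -0.807, 0.774], [0.0, 0.0, 0.0, 1.0]]
top [[392.4, 0.0, 320.9], [0.0, 392.4, 195.2], [0.0, 0.0, 1.0]] [[0.016, -0.991, 0.131, 0.382], [-1.0, -0.017, -0.011, 0.034], [0.013, -0.131, -0.991, 1.206], [0.0, 0.0, 0.0, 1.0]]
[[-0.0, -0.958, -0.286, 0.074], [1.0, 0.0, -0.0, -0.0], [0.0, -0.286, 0.958, -0.143], [0.0, 0.0, 0.0, 1.0]]
```

View pics/top0.png

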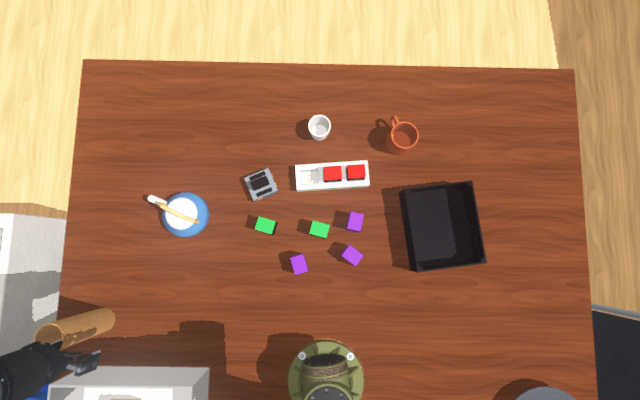

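View pics/scene0.png

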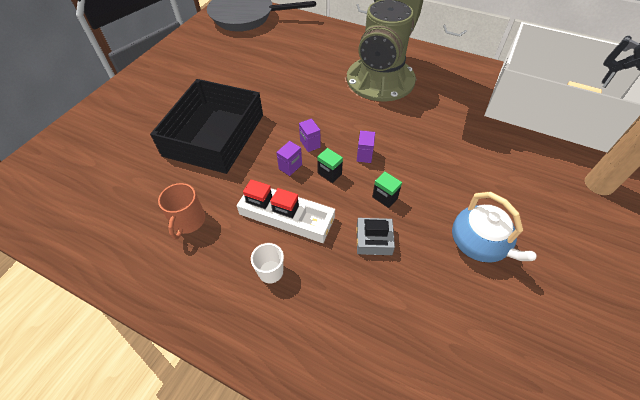

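The top view shows reds at px (332,174) and (356,172), the empty well at the left end (311,175), greens at (265,225) and (319,229), and the module at (261,184). The purple packs are decoys.

```bash
cat > h.py <<'E'
from plant import ctrl,cams
import cv2,numpy as np
def shot(n):
    s=ctrl.sense();p,d=cams.capture(n);c=cams.camera_params(n)
    if n=='wrist':
        T=np.eye(4);T[:3,:3]=s['eef_rot'];T[:3,3]=s['ee_pos'];P=T@c['mount']
    else:P=c['pose']
    return p,d,c['intrinsics'],P
def ray(uv,K,P,z):
    uv=np.atleast_2d(np.float64(uv));r=np.c_[(uv[:,0]-K[0,2])/K[0,0],(uv[:,1]-K[1,2])/K[1,1],np.ones(len(uv))]@P[:3,:3].T
    return P[:3,3]+r*((z-P[2,3])/r[:,2])[:,None]
def cloud(d,K,P):
    v,u=np.indices(d.shape);c=np.stack([(u-K[0,2])/K[0,0]*d,(v-K[1,2])/K[1,1]*d,d],-1)
    return c@P[:3,:3].T+P[:3,3]
def mask(p,col):
    h=cv2.cvtColor(p,cv2.COLOR_RGB2HSV);H,S,V=h[...,0],h[...,1],h[...,2]
    return {'red':((H<4)|(H>175))&(S>200)&(V>110),'green':(H>45)&(H<80)&(S>120)&(V>70),'purple':(H>130)&(H<160)&(S>100)}[col].astype(np.uint8)
def rects(m,W,zlo,zhi,amin):
    """min-area rects, in world xy, of mask blobs whose cloud height is in range"""
    m=(m.astype(bool)&(W[...,2]>zlo)&(W[...,2]<zhi)).astype(np.uint8)
    n,l,st,_=cv2.connectedComponentsWithStats(m);o=[]
    for i in range(1,n):
        if st[i,4]<amin:continue
        q=W[l==i];r=cv2.minAreaRect((q[:,:2]*1000).astype(np.float32))
        (c,wh,a)=r
        if wh[0]<wh[1]:a-=90;wh=wh[::-1]   # long side direction
        a=(a+90)%180-90
        o.append((np.round(np.r_[c,wh],1).tolist(),round(a,1),round(float(np.median(q[:,2])),4),int(st[i,4])))
    return o
E
python3 - <<'E'
from h import *
for n in('top','scene'):
    p,d,K,P=shot(n);W=cloud(d,K,P)
    for c,a,b in(('red',.07,.09),('green',.06,.08),('purple',.06,.08)):print(n,c,*rects(mask(p,c),W,a,b,20),sep='\n ')
    hsv=cv2.cvtColor(p,cv2.COLOR_RGB2HSV)
    print('white',*rects((hsv[...,1]<50)&(hsv[...,2]>150),W,.03,.045,60),sep='\n ')
    print('h38',*rects((hsv[...,1]<70)&(W[...,0]>.3)&(W[...,0]<.8)&(abs(W[...,1])<.5),W,.032,.045,40),sep='\n ')
    print('basket',*rects((hsv[...,2]<70)&(W[...,0]>.3)&(W[...,0]<.8)&(W[...,1]<-.1),W,.075,.095,60),sep='\n ')
    print('others',*rects((W[...,0]>.3)&(W[...,0]<.9)&(abs(W[...,1])<.6),W,.05,.25,40),sep='\n ')
E
```

```text
top
 red
top
 green
 ([443.1, 183.5, 52.1, 38.5], 74.4, 0.0674, 243)
 ([434.0, 25.8, 51.4, 38.7], 75.5, 0.0677, 240)
top
 purple
 ([458.0, -78.4, 51.9, 40.1], -12.5, 0.0675, 245)
 ([359.9, -70.3, 51.7, 39.3], 54.9, 0.0675, 250)
 ([332.4, 82.5, 51.8, 38.9], 17.3, 0.0672, 253)
white
 ([598.8, -10.4, 219.4, 76.9], -85.2, 0.0375, 963)
 ([567.4, 203.7, 78.5, 74.1], -64.9, 0.0373, 233)
 ([28.9, 495.5, 310.1, 3.5], -89.8, 0.0369, 188)
h38
 ([598.9, -10.1, 220.1, 76.9], -85.1, 0.0376, 969)
 ([567.6, 204.6, 79.4, 76.5], -65.9, 0.0375, 486)
 ([487.6, -424.8, 168.6, 11.6], 11.0, 0.0396, 101)
basket
 ([450.5, -333.4, 237.3, 201.6], 8.0, 0.0838, 706)
others
 ([742.5, 31.8, 67.0, 62.9], 0.8, 0.0673, 163)
 ([723.4, -220.4, 104.7, 80.6], -8.9, 0.0764, 375)
 ([604.6, -79.6, 52.3, 41.1], -84.0, 0.077, 275)
 ([598.3, -9.9, 51.5, 40.8], -82.9, 0.0773, 269)
 ([567.8, 204.6, 49.5, 25.1], -65.3, 0.0675, 156)
 ([449.3, -333.9, 240.4, 203.3], 8.2, 0.0804, 1330)
 ([467.7, 430.9, 155.4, 129.0], -81.9, 0.0915, 1740)
 ([458.0, -78.4, 52.0, 40.0], -12.1, 0.0674, 251)
 ([442.3, 183.7, 52.1, 40.2], 74.1, 0.0674, 25
[... 1155 characters left out ...]
48.1, 51.4, 14.0], -43.7, 0.0385, 48)
basket
 ([451.3, -333.8, 244.7, 202.4], 7.9, 0.0832, 1093)
others
 ([451.3, -334.2, 245.4, 204.2], 8.2, 0.0721, 2627)
 ([363.6, -69.7, 53.3, 40.6], 53.3, 0.0673, 295)
 ([335.3, 82.7, 53.6, 39.9], 17.0, 0.0677, 287)
 ([461.6, -78.6, 52.7, 41.7], -10.6, 0.0674, 346)
 ([436.8, 25.7, 53.5, 42.1], 76.6, 0.0677, 364)
 ([445.4, 183.6, 52.3, 42.0], 73.6, 0.0676, 401)
 ([608.2, -79.8, 53.8, 41.7], -85.8, 0.0773, 503)
 ([728.5, -220.9, 106.4, 83.3], -8.1, 0.0749, 1035)
 ([601.5, -9.4, 52.8, 42.5], -85.4, 0.0775, 511)
 ([487.8, 435.1, 168.4, 108.5], 80.2, 0.0952, 3447)
 ([570.5, 204.5, 49.8, 24.9], -65.3, 0.0678, 306)
 ([744.6, 30.8, 67.3, 64.1], 30.6, 0.0663, 424)
```

Depth gives a consistent fix: station at (0.600,-0.010) with yaw about +5°, reds in well0 and well1, and well2 empty. I'll start moving towards well0.

play_rows(
  deltas=[
    [85, 1, 0.9, 0, 0],
    [85, 1, 0.9, 0, 0],
    [85, 1, 0.9, 0, 0],
    [85, 1, 0.9, 0, 0],
    [85, 1, 0.9, 0, 0],
    [85, 1, 0.9, 0, 0],
  ],
  force=60,
)

```text
time: 0.7
ee_pos: [0.2549, 0.4148, 0.2327]
eef_rot: [[0.973, -0.232, 0.001], [-0.232, -0.973, 0.002], [0.001, -0.002, -1.0]]
wrist_force: [0.7, 1.2, 1.3]
finger_gap: 0.0853
grip_force: 0.0
```

play_rows(
  deltas=[
    [85, 1, 0.9, 0, 0],
    [85, 1, 0.9, 0, 0],
    [85, 1, 0.9, 0, 0],
    [85, 1, 0.9, 0, 0],
    [85, 1, 0.9, 0, 0],
    [85, 1, 0.9, 0, 0],
  ],
)

```text
time: 1.2
ee_pos: [0.3698, 0.2487, 0.2319]
eef_rot: [[0.972, -0.234, 0.001], [-0.234, -0.972, -0.0], [0.001, -0.0, -1.0]]
wrist_force: [0.2, 0.7, 0.5]
finger_gap: 0.0848
grip_force: 0.0
```

play_rows(
  deltas=[
    [85, 1, 0.9, 0, 0],
    [85, 1, 0.9, 0, 0],
    [85, 1, 0.9, 0, 0],
    [85, 1, 0.9, 0, 0],
    [85, 1, 0.9, 0, 0],
    [85, 1, 0.9, 0, 0],
  ],
)

```text
time: 1.7
ee_pos: [0.4845, 0.0827, 0.2306]
eef_rot: [[0.972, -0.234, -0.001], [-0.234, -0.972, -0.002], [-0.001, 0.002, -1.0]]
wrist_force: [0.2, 1.0, -0.9]
finger_gap: 0.0851
grip_force: 0.0
```

play_rows(
  deltas=[
    [85, 1, 0.9, 0, 0.6],
    [85, 1, 0.9, 0, 0.6],
    [85, 1, 0.9, 0, 0.6],
    [85, 1, 0.9, 0, 0.6],
    [85, 1, 0.9, 0, 0.6],
    [85, 1, 0.9, 0, 0.6],
    [85, 1, 0.9, 0, 0.6],
    [85, 1, 0.9, 0, 0.6],
  ],
)

```text
time: 2.37
ee_pos: [0.5981, -0.079, 0.2302]
eef_rot: [[0.38, -0.925, -0.002], [-0.925, -0.38, -0.0], [-0.001, 0.002, -1.0]]
wrist_force: [0.1, -0.1, 0.4]
finger_gap: 0.0847
grip_force: 0.0
```

play_rows(
  deltas=[
    [85, 0, 0, 0.1, 0.198],
    [85, 0, 0, 0.1, 0.198],
    [85, 0, 0, 0.1, 0.198],
    [85, 0, 0, 0.1, 0.198],
    [85, 0, 0, 0.1, 0.198],
  ],
)

```text
time: 2.78
ee_pos: [0.5979, -0.0783, 0.2162]
eef_rot: [[0.089, -0.996, -0.0], [-0.996, -0.089, -0.0], [0.0, 0.0, -1.0]]
wrist_force: [0.1, -0.1, 0.5]
finger_gap: 0.0848
grip_force: 0.0
```

```bash
cat >> h.py <<'E'
def off(xy,z=None):
    """shift from the TCP to world xy, in tool axes, in full-scale units"""
    s=ctrl.sense();R=s['eef_rot'];v=np.r_[np.float64(xy),s['ee_pos'][2] if z is None else z]-s['ee_pos']
    return np.round(R.T@v/.15,4).tolist()
def wl(zr=(.07,.09),col=None,amin=300):
    p,d,K,P=shot('wrist');W=cloud(d,K,P)
    m=mask(p,col) if col else np.ones(d.shape)
    return rects(m,W,*zr,amin),p,W
E
python3 - <<'E'
from h import *
r,p,W=wl();print(*r,sep='\n')
hsv=cv2.cvtColor(p,cv2.COLOR_RGB2HSV)
print('st',*rects((hsv[...,1]<50)&(hsv[...,2]>120),W,.03,.045,300),sep='\n')
cv2.imwrite('pics/w1.png',p[:,:,::-1])
print(off([.606,-.08]))
E
```

```text
([742.8, -200.6, 52.0, 13.4], -56.5, 0.0817, 539)
([691.7, -199.2, 69.5, 20.5], 49.2, 0.0816, 644)
([444.1, -240.1, 230.6, 25.6], 5.2, 0.085, 3230)
([765.2, -198.7, 29.0, 10.0], 21.5, 0.077, 302)
([607.7, -79.6, 51.3, 40.0], -84.9, 0.0785, 2021)
([601.7, -9.4, 53.0, 39.8], -84.5, 0.0786, 1734)
st
([600.9, -9.5, 220.3, 77.6], -85.0, 0.0386, 5469)
[0.0155, -0.0527, -0.0]
```

View pics/w1.png

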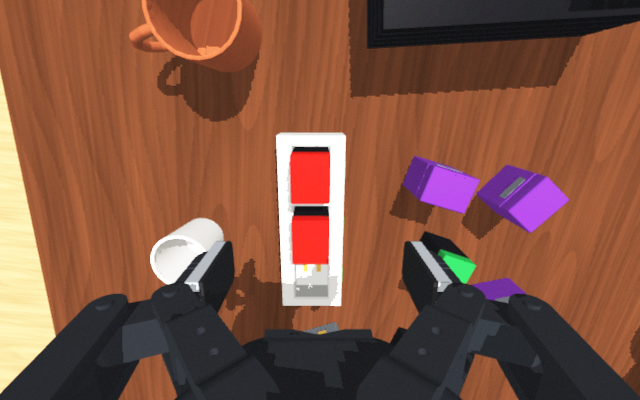

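The wrist view shows the reds in line at px (310,177) and (310,238), which agrees with the other cameras. I'll descend on the well0 pack and grip it.

play_rows(
  deltas=[
    [85, 0.013, -0.06, 0.2, 0],
    [85, 0.013, -0.06, 0.6, 0],
    [85, 0.013, -0.06, 0.8, 0],
    [85, 0.013, -0.06, 0.8, 0],
    [85, 0.013, -0.06, 0.8, 0],
  ],
)

```text
time: 3.25
ee_pos: [0.6051, -0.0801, 0.0933]
eef_rot: [[0.088, -0.996, -0.006], [-0.996, -0.088, -0.001], [0.0, 0.006, -1.0]]
wrist_force: [-0.0, -1.3, 0.7]
finger_gap: 0.0852
grip_force: 0.0
```

play_rows(
  deltas=[
    [85, 0, 0, 0.2, 0],
    [85, 0, 0, 0.353, 0],
    [85, 0, 0, 0.353, 0],
    [50, 0, 0, 0.353, 0],
    [36, 0, 0, 0.353, 0],
    [36, 0, 0, 0.353, 0],
    [36, 0, 0, 0.353, 0],
    [36, 0, 0, 0.353, 0],
  ],
)

```text
time: 3.92
ee_pos: [0.6079, -0.0802, 0.0463]
eef_rot: [[0.087, -0.996, 0.003], [-0.996, -0.087, -0.001], [0.001, -0.003, -1.0]]
wrist_force: [-2.1, 1.4, 7.2]
finger_gap: 0.0389
grip_force: 62.6
```

play_rows(
  deltas=[
    [36, 0, 0, -0.1, 0],
    [36, 0, 0, -0.25, 0],
    [36, 0, 0, -0.5, 0],
    [36, 0, 0, -0.75, 0],
    [36, 0, 0, -0.95, 0],
    [36, 0, 0, -0.95, 0],
    [36, 0, 0, -0.95, 0],
  ],
)

```text
time: 4.5
ee_pos: [0.6079, -0.0799, 0.1888]
eef_rot: [[0.086, -0.996, 0.005], [-0.996, -0.086, 0.001], [-0.0, -0.005, -1.0]]
wrist_force: [-0.8, -1.0, -3.7]
finger_gap: 0.0391
grip_force: 61.7
```

Run:
```python
from h import *
s=ctrl.sense();print(s['ee_pos'],s['finger_gap'],s['grip_force'],s['wrist_force'])
print(off([.45,-.385]),off([.45,-.285]))
```

```text
[ 0.60790013 -0.07985755  0.1887771 ] 0.03909080314331648 61.735349893569946 [-0.76662767 -0.96346442 -3.68769471]
[1.9357, 1.2244, -0.007] [1.2716, 1.1669, -0.0064]
```

play_rows(
  deltas=[
    [36, 0.97, 0.612, 0, 0],
    [36, 0.97, 0.612, 0, 0],
    [36, 0.97, 0.612, 0, 0],
    [36, 0.97, 0.612, 0, 0],
    [36, 0.97, 0.612, 0, 0],
  ],
)

```text
time: 4.92
ee_pos: [0.5246, -0.2371, 0.1846]
eef_rot: [[0.082, -0.997, -0.003], [-0.997, -0.082, -0.0], [0.0, 0.003, -1.0]]
wrist_force: [1.0, 1.0, -2.0]
finger_gap: 0.0389
grip_force: 61.7
```

play_rows(
  deltas=[
    [36, 0.97, 0.612, 0, 0],
    [36, 0.97, 0.612, 0, 0],
    [36, 0.97, 0.612, 0, 0],
    [36, 0.97, 0.612, 0, 0],
    [36, 0.97, 0.612, 0, 0],
    [36, 0.97, 0.612, 0, 0],
    [36, 0.97, 0.612, 0, 0],
  ],
)

```text
time: 5.5
ee_pos: [0.4485, -0.3857, 0.1842]
eef_rot: [[0.085, -0.996, -0.002], [-0.996, -0.085, 0.002], [-0.002, 0.002, -1.0]]
wrist_force: [0.3, 0.2, -2.7]
finger_gap: 0.039
grip_force: 61.7
```

play_rows(
  deltas=[
    [36, 0, 0, 0.3, 0],
    [36, 0, 0, 0.6, 0],
    [36, 0, 0, 0.8, 0],
    [36, 0, 0, 0.88, 0],
    [36, 0, 0, 0.88, 0],
    [75, 0, 0, 0.88, 0],
    [75, 0, 0, 0.88, 0],
    [75, 0, 0, 0.88, 0],
  ],
)

```text
time: 6.17
ee_pos: [0.4512, -0.3868, 0.0578]
eef_rot: [[0.087, -0.996, 0.005], [-0.996, -0.087, -0.003], [0.004, -0.005, -1.0]]
wrist_force: [0.8, 0.3, 0.8]
finger_gap: 0.0737
grip_force: 0.0
```

play_rows(
  deltas=[
    [85, 0, 0, -0.1, 0],
    [85, 0, 0, -0.4, 0],
    [85, 0, 0, -0.7, 0],
    [85, 0, 0, -0.9, 0],
    [85, 0, 0, -0.9, 0],
  ],
)

```text
time: 6.58
ee_pos: [0.4518, -0.3886, 0.202]
eef_rot: [[0.086, -0.996, 0.015], [-0.996, -0.086, -0.011], [0.012, -0.014, -1.0]]
wrist_force: [-0.4, -1.3, 2.1]
finger_gap: 0.0851
grip_force: 0.0
```

Run:
```python
from h import *
print(ctrl.sense()['ee_pos'],off([.6010,-.0099]))
p,d,K,P=shot('top');W=cloud(d,K,P);print(*rects((W[...,0]>.3)&(abs(W[...,1])<.5)&(W[...,0]<.66),W,.05,.08,60),sep='\n')
```

```text
[ 0.45180041 -0.38861826  0.20202084] [-2.4293, -1.2092, -0.013]
([598.8, -10.0, 52.3, 40.8], -83.8, 0.0771, 244)
([567.5, 204.6, 49.6, 24.7], -64.3, 0.0674, 156)
([508.0, -224.7, 92.3, 2.8], 7.8, 0.0634, 77)
([469.7, 419.2, 131.5, 129.8], -72.5, 0.069, 573)
([421.0, -433.4, 149.7, 18.7], 0.6, 0.0647, 212)
([457.9, -78.4, 52.4, 40.1], -13.0, 0.0673, 251)
([442.4, 183.6, 51.7, 40.0], 73.8, 0.0673, 256)
([433.5, 26.0, 51.8, 39.8], 75.5, 0.0672, 249)
([359.6, -70.2, 51.9, 40.0], 53.8, 0.0674, 259)
([332.3, 82.9, 51.9, 40.3], 17.4, 0.0676, 261)
```

play_rows(
  deltas=[
    [85, -0.802, -0.408, 0, 0],
    [85, -0.802, -0.408, 0, 0],
    [85, -0.802, -0.408, 0, 0],
    [85, -0.802, -0.408, 0, 0],
  ],
)

```text
time: 6.97
ee_pos: [0.5016, -0.2568, 0.1905]
eef_rot: [[0.09, -0.996, 0.003], [-0.996, -0.09, 0.0], [-0.0, -0.003, -1.0]]
wrist_force: [0.1, -0.8, 0.1]
finger_gap: 0.0853
grip_force: 0.0
```

play_rows(
  deltas=[
    [85, -0.802, -0.408, 0, 0],
    [85, -0.802, -0.408, 0, 0],
    [85, -0.802, -0.408, 0, 0],
    [85, -0.802, -0.408, 0, 0],
  ],
)

```text
time: 7.3
ee_pos: [0.552, -0.1312, 0.1901]
eef_rot: [[0.09, -0.996, 0.003], [-0.996, -0.09, 0.001], [-0.001, -0.003, -1.0]]
wrist_force: [-0.3, -0.8, -0.7]
finger_gap: 0.0852
grip_force: 0.0
```

play_rows(
  deltas=[
    [85, -0.802, -0.408, 0, 0],
    [85, -0.802, -0.408, 0, 0],
    [85, -0.802, -0.408, 0, 0],
    [85, -0.802, -0.408, 0, 0],
    [85, -0.802, -0.408, 0, 0],
    [85, -0.802, -0.408, 0, 0],
    [85, -0.802, -0.408, 0, 0],
  ],
)

```text
time: 7.88
ee_pos: [0.6009, -0.0113, 0.1897]
eef_rot: [[0.086, -0.996, 0.001], [-0.996, -0.086, -0.0], [0.0, -0.001, -1.0]]
wrist_force: [-0.7, 0.2, -0.4]
finger_gap: 0.0849
grip_force: 0.0
```

Run:
```python
from h import *
r,p,W=wl();print(*r,sep='\n')
print(ctrl.sense()['ee_pos'],off([.6010,-.0099],.046))
```

```text
([601.4, -9.7, 52.3, 39.9], -85.6, 0.0785, 2404)
([744.7, 31.7, 66.6, 66.2], 56.2, 0.0707, 596)
[ 0.60079676 -0.01152     0.1896554 ] [-0.0108, -0.0013, 0.9577]
```

play_rows(
  deltas=[
    [85, -0.01, 0, 0.3, 0],
    [85, -0.01, 0, 0.6, 0],
    [85, -0.01, 0, 0.85, 0],
    [85, -0.01, 0, 0.96, 0],
    [85, -0.01, 0, 0.96, 0],
    [60, -0.01, 0, 0.96, 0],
  ],
)

```text
time: 8.43
ee_pos: [0.6005, -0.0103, 0.0451]
eef_rot: [[0.085, -0.996, -0.001], [-0.996, -0.085, -0.001], [0.001, 0.001, -1.0]]
wrist_force: [0.2, -0.2, 1.2]
finger_gap: 0.0748
grip_force: 0.0
```

play_rows(
  deltas=[
    [36, 0, 0, 0, 0],
    [36, 0, 0, 0, 0],
    [36, 0, 0, 0, 0],
    [36, 0, 0, 0, 0],
    [36, 0, 0, 0, 0],
  ],
)

```text
time: 8.85
ee_pos: [0.6019, -0.009, 0.0477]
eef_rot: [[0.087, -0.996, 0.004], [-0.996, -0.087, -0.0], [0.0, -0.004, -1.0]]
wrist_force: [-1.7, -0.5, 8.4]
finger_gap: 0.039
grip_force: 61.8
```

play_rows(
  deltas=[
    [36, 0, 0, -0.1, 0],
    [36, 0, 0, -0.25, 0],
    [36, 0, 0, -0.5, 0],
    [36, 0, 0, -0.75, 0],
    [36, 0, 0, -0.95, 0],
    [36, 0, 0, -0.95, 0],
    [36, 0, 0, -0.95, 0],
  ],
)

```text
time: 9.43
ee_pos: [0.6017, -0.0085, 0.1901]
eef_rot: [[0.086, -0.996, 0.005], [-0.996, -0.086, 0.002], [-0.001, -0.005, -1.0]]
wrist_force: [-0.2, 0.3, -4.3]
finger_gap: 0.0389
grip_force: 61.7
```

play_rows(
  deltas=[
    [36, 0.87, 0.578, 0, 0],
    [36, 0.87, 0.578, 0, 0],
    [36, 0.87, 0.578, 0, 0],
    [36, 0.87, 0.578, 0, 0],
    [36, 0.87, 0.578, 0, 0],
  ],
)

```text
time: 9.85
ee_pos: [0.5227, -0.1501, 0.1863]
eef_rot: [[0.082, -0.997, -0.002], [-0.997, -0.082, -0.0], [0.0, 0.002, -1.0]]
wrist_force: [1.0, 1.0, -1.8]
finger_gap: 0.0391
grip_force: 61.7
```

play_rows(
  deltas=[
    [36, 0.87, 0.578, 0, 0],
    [36, 0.87, 0.578, 0, 0],
    [36, 0.87, 0.578, 0, 0],
    [36, 0.87, 0.578, 0, 0],
    [36, 0.87, 0.578, 0, 0],
    [36, 0.87, 0.578, 0, 0],
  ],
)

```text
time: 10.35
ee_pos: [0.4492, -0.2848, 0.1857]
eef_rot: [[0.083, -0.997, -0.002], [-0.997, -0.083, 0.001], [-0.001, 0.002, -1.0]]
wrist_force: [1.0, 0.8, -2.1]
finger_gap: 0.0392
grip_force: 61.7
```

play_rows(
  deltas=[
    [36, 0, 0, 0.3, 0],
    [36, 0, 0, 0.6, 0],
    [36, 0, 0, 0.8, 0],
    [36, 0, 0, 0.88, 0],
    [36, 0, 0, 0.88, 0],
    [75, 0, 0, 0.88, 0],
    [75, 0, 0, 0.88, 0],
    [75, 0, 0, 0.88, 0],
  ],
)

```text
time: 11.02
ee_pos: [0.4526, -0.2845, 0.0589]
eef_rot: [[0.087, -0.996, 0.005], [-0.996, -0.087, -0.002], [0.003, -0.005, -1.0]]
wrist_force: [-0.4, 0.0, 0.5]
finger_gap: 0.0737
grip_force: 0.0
```

play_rows(
  deltas=[
    [85, 0, 0, -0.1, 0],
    [85, 0, 0, -0.4, 0],
    [85, 0, 0, -0.7, 0],
    [85, 0, 0, -0.9, 0],
    [85, 0, 0, -0.9, 0],
    [85, 0, 0, -0.9, 0],
  ],
)

```text
time: 11.52
ee_pos: [0.4523, -0.2846, 0.196]
eef_rot: [[0.086, -0.996, 0.009], [-0.996, -0.086, -0.003], [0.004, -0.009, -1.0]]
wrist_force: [-0.2, -0.9, -1.3]
finger_gap: 0.0849
grip_force: 0.0
```

Run:
```python
from h import *
r,p,W=wl((.04,.09),'red');print(*r,sep='\n')
print(ctrl.sense()['ee_pos'],off([.4353,.026],.038),off([.4444,.1838],.038))
cv2.imwrite('pics/w2.png',p[:,:,::-1])
```

```text
[ 0.45145051 -0.28402308  0.19315053] [-2.0699, -0.0665, 1.0317] [-3.1127, -0.2178, 1.031]
```

View pics/w2.png

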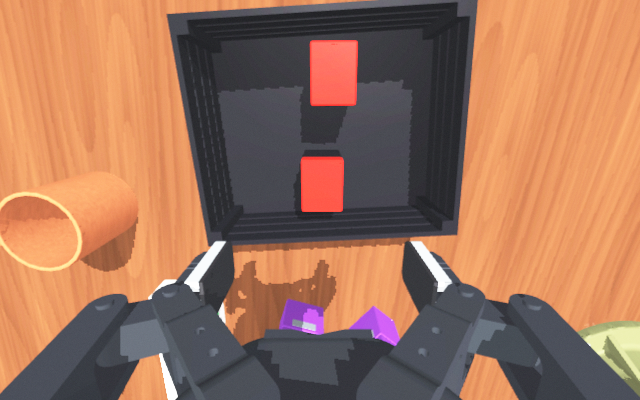

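Both reds are standing in the basket, at px (333,73) and (322,184). Next is the first green pack.

play_rows(
  deltas=[
    [85, -0.69, -0.022, 0, 0],
    [85, -0.69, -0.022, 0, 0],
    [85, -0.69, -0.022, 0, 0],
    [85, -0.69, -0.022, 0, 0],
  ],
)

```text
time: 11.9
ee_pos: [0.4447, -0.1776, 0.1903]
eef_rot: [[0.09, -0.996, 0.001], [-0.996, -0.09, 0.001], [-0.001, -0.001, -1.0]]
wrist_force: [0.2, -0.4, 0.8]
finger_gap: 0.085
grip_force: 0.0
```

play_rows(
  deltas=[
    [85, -0.69, -0.022, 0, 0],
    [85, -0.69, -0.022, 0, 0],
    [85, -0.69, -0.022, 0, 0],
    [85, -0.69, -0.022, 0, 0],
  ],
)

```text
time: 12.23
ee_pos: [0.439, -0.0745, 0.1901]
eef_rot: [[0.09, -0.996, 0.0], [-0.996, -0.09, 0.001], [-0.001, -0.0, -1.0]]
wrist_force: [0.4, -0.6, -0.7]
finger_gap: 0.085
grip_force: 0.0
```

play_rows(
  deltas=[
    [85, -0.69, -0.022, 0, 0.2],
    [85, -0.69, -0.022, 0, 0.2],
    [85, -0.69, -0.022, 0, 0.2],
    [85, -0.69, -0.022, 0, 0.2],
    [85, -0.69, -0.022, 0, 0.2],
    [85, -0.69, -0.022, 0, 0.2],
    [85, -0.69, -0.022, 0, 0.2],
  ],
)

```text
time: 12.82
ee_pos: [0.4337, 0.0253, 0.1902]
eef_rot: [[-0.226, -0.974, -0.0], [-0.974, 0.226, -0.001], [0.001, 0.0, -1.0]]
wrist_force: [-0.2, -1.1, 0.5]
finger_gap: 0.0848
grip_force: 0.0
```

Run:
```python
from h import *
r,p,W=wl((.06,.08),'green');print(*r,sep='\n')
s=ctrl.sense();R=s['eef_rot'];print(s['ee_pos'],np.degrees(np.arctan2(R[1,0],R[0,0])))
for q in r:print(off(np.array(q[0][:2])/1000,.038))
```

```text
([435.5, 26.3, 52.1, 39.0], 76.2, 0.0686, 2183)
([443.4, 178.5, 40.8, 40.2], 75.0, 0.0685, 1166)
[0.43368602 0.02517042 0.19024612] -103.09471360152887
[-0.0106, -0.0102, 1.015]
[-1.0108, 0.1683, 1.0145]
```

play_rows(
  deltas=[
    [85, -0.01, -0.01, 0.3, 0.008],
    [85, -0.01, -0.01, 0.6, 0.008],
    [85, -0.01, -0.01, 0.85, 0.008],
    [85, -0.01, -0.01, 1.0, 0.008],
    [85, -0.01, -0.01, 1.0, 0.008],
    [60, -0.01, -0.01, 1.0, 0.008],
  ],
)

```text
time: 13.37
ee_pos: [0.4351, 0.0261, 0.0403]
eef_rot: [[-0.239, -0.971, -0.002], [-0.971, 0.239, -0.002], [0.002, 0.001, -1.0]]
wrist_force: [0.1, 0.2, 0.1]
finger_gap: 0.0751
grip_force: 0.0
```

play_rows(
  deltas=[
    [36, 0, 0, 0, 0],
    [36, 0, 0, 0, 0],
    [36, 0, 0, 0, 0],
    [36, 0, 0, 0, 0],
    [36, 0, 0, 0, 0],
  ],
)

```text
time: 13.78
ee_pos: [0.4367, 0.0278, 0.0429]
eef_rot: [[-0.238, -0.971, 0.004], [-0.971, 0.238, 0.001], [-0.002, -0.003, -1.0]]
wrist_force: [-2.0, -0.0, 6.8]
finger_gap: 0.039
grip_force: 60.3
```

play_rows(
  deltas=[
    [36, 0, 0, -0.1, 0],
    [36, 0, 0, -0.25, 0],
    [36, 0, 0, -0.5, 0],
    [36, 0, 0, -0.75, 0],
    [36, 0, 0, -0.85, 0],
    [36, 0, 0, -0.85, 0],
    [36, 0, 0, -0.85, 0],
    [36, 0, 0, -0.85, 0],
  ],
)

```text
time: 14.45
ee_pos: [0.4348, 0.0275, 0.1666]
eef_rot: [[-0.238, -0.971, -0.002], [-0.971, 0.238, 0.0], [0.0, 0.002, -1.0]]
wrist_force: [0.0, -0.4, -2.9]
finger_gap: 0.0387
grip_force: 61.2
```

Run:
```python
from h import *
s=ctrl.sense();R=s['eef_rot'];print(s['ee_pos'],np.degrees(np.arctan2(R[1,0],R[0,0])),s['finger_gap'])
print(*wl((.12,.25),'green')[0],sep='\n')
print(off([.608,-.0796]),off([.602,-.0099]))
```

```text
[0.43475089 0.02754917 0.16655572] -103.75574859419164 0.038704238016782105
([434.7, 25.8, 52.9, 40.7], 75.5, 0.1923, 9267)
[0.4179, -1.2922, -0.0026] [-0.024, -1.1428, -0.0028]
```

play_rows(
  deltas=[
    [36, -0.017, -0.566, 0, 0],
    [36, -0.017, -0.566, 0, 0],
    [36, -0.017, -0.566, 0, 0],
  ],
)

```text
time: 14.75
ee_pos: [0.521, 0.0085, 0.1612]
eef_rot: [[-0.239, -0.971, -0.01], [-0.971, 0.239, -0.004], [0.007, 0.009, -1.0]]
wrist_force: [-2.4, 0.8, -6.3]
finger_gap: 0.0393
grip_force: 61.6
```

play_rows(
  deltas=[
    [36, -0.017, -0.566, 0, -0.208],
    [36, -0.017, -0.566, 0, -0.208],
    [36, -0.017, -0.566, 0, -0.208],
    [36, -0.017, -0.566, 0, -0.208],
    [36, -0.017, -0.566, 0, -0.208],
    [36, -0.017, -0.566, 0, -0.208],
    [36, -0.017, -0.566, 0, -0.208],
  ],
)

```text
time: 15.33
ee_pos: [0.601, -0.0078, 0.1691]
eef_rot: [[0.085, -0.996, 0.002], [-0.996, -0.085, 0.0], [-0.0, -0.002, -1.0]]
wrist_force: [0.5, 0.1, -0.9]
finger_gap: 0.0394
grip_force: 62.1
```

```bash
cat > fit.py <<'E'
from h import *
s=ctrl.sense();R=s['eef_rot'];print(s['ee_pos'],np.degrees(np.arctan2(R[1,0],R[0,0])),s['wrist_force'])
p,d,K,P=shot('wrist');W=cloud(d,K,P)
print(*rects(mask(p,'green'),W,.06,.25,2000),sep='\n')
hsv=cv2.cvtColor(p,cv2.COLOR_RGB2HSV)
print('st',*rects((hsv[...,1]<50)&(hsv[...,2]>120),W,.034,.044,300),sep='\n')
import sys;cv2.imwrite(sys.argv[1],p[:,:,::-1])
E
python3 fit.py pics/w3.png
```

```text
[ 0.60096717 -0.00778752  0.1690793 ] -85.0986104432224 [ 0.51358635  0.06987518 -0.93207598]
([601.6, -9.8, 52.9, 41.0], -86.2, 0.1948, 9297)
st
([605.6, -56.0, 127.0, 76.2], -85.0, 0.0385, 6070)
([757.1, 41.7, 54.4, 26.0], -50.0, 0.0393, 449)
```

View pics/w3.png

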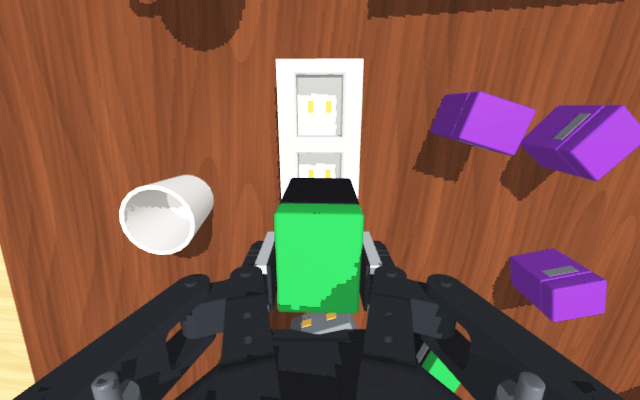

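The green pack (top at px 320,258) hangs centred over well1, as measured in the same wrist frame as the station. Inserting it.

play_rows(
  deltas=[
    [36, 0, 0, 0.2, 0],
    [36, 0, 0, 0.4, 0],
    [36, 0, 0, 0.5, 0],
    [36, 0, 0, 0.54, 0],
    [36, 0, 0, 0.58, 0],
    [36, 0, 0, 0.62, 0],
    [36, 0, 0, 0.65, 0],
    [36, 0, 0, 0.65, 0],
  ],
)

```text
time: 16.05
ee_pos: [0.6015, -0.0079, 0.0704]
eef_rot: [[0.086, -0.996, 0.0], [-0.996, -0.086, 0.0], [-0.0, -0.0, -1.0]]
wrist_force: [-0.2, -0.2, -2.9]
finger_gap: 0.039
grip_force: 62.1
```

play_rows(
  deltas=[
    [36, 0, 0, 0.03, 0],
    [36, 0, 0, 0.06, 0],
    [36, 0, 0, 0.09, 0],
    [36, 0, 0, 0.11, 0],
    [36, 0, 0, 0.13, 0],
    [36, 0, 0, 0.13, 0],
  ],
)

```text
time: 16.55
ee_pos: [0.6017, -0.0082, 0.053]
eef_rot: [[0.087, -0.996, 0.001], [-0.996, -0.087, -0.001], [0.001, -0.001, -1.0]]
wrist_force: [-5.8, 1.0, 8.0]
finger_gap: 0.0389
grip_force: 63.4
```

play_rows(
  deltas=[
    [48, 0, 0, 0, 0],
    [60, 0, 0, 0, 0],
    [85, 0, 0, 0, 0],
    [85, 0, 0, 0, 0],
    [85, 0, 0, 0, 0],
  ],
)

```text
time: 16.97
ee_pos: [0.6016, -0.0081, 0.0507]
eef_rot: [[0.086, -0.996, -0.0], [-0.996, -0.086, -0.0], [0.0, 0.0, -1.0]]
wrist_force: [-0.5, -0.6, 0.5]
finger_gap: 0.0849
grip_force: 0.0
```

play_rows(
  deltas=[
    [85, 0, 0, -0.2, 0],
    [85, 0, 0, -0.5, 0],
    [85, 0, 0, -0.9, 0],
    [85, 0, 0, -0.95, 0],
    [85, 0, 0, -0.95, 0],
    [85, 0, 0, -0.95, 0],
  ],
)

```text
time: 17.47
ee_pos: [0.6026, -0.0078, 0.1961]
eef_rot: [[0.086, -0.996, 0.005], [-0.996, -0.086, 0.001], [-0.001, -0.005, -1.0]]
wrist_force: [-1.0, -0.2, -1.0]
finger_gap: 0.085
grip_force: 0.0
```

```bash
python3 fit.py pics/w4.png
python3 - <<'E'
from h import *
print(off([.444,.1838],.04))
for n in('top','scene'):
    p,d,K,P=shot(n);W=cloud(d,K,P);print(*rects(mask(p,'green'),W,.06,.09,60),sep='\n')
E
```

```text
[ 0.60255829 -0.00784462  0.19607088] -85.0474350753876 [-1.01934096 -0.1877269  -1.02309676]
([601.8, -10.7, 50.8, 39.2], -85.4, 0.0786, 2299)
st
([601.5, -9.1, 220.1, 76.2], -85.1, 0.0386, 7979)
([756.5, 41.1, 54.8, 27.8], -50.6, 0.0393, 352)
([577.5, 176.1, 74.7, 34.5], 10.8, 0.0387, 738)
[-1.363, 0.9376, 1.024]
([597.0, 4.6, 36.9, 17.7], 0.9, 0.0774, 73)
([446.2, 184.3, 50.9, 41.9], 74.6, 0.0679, 328)
([602.5, -9.4, 50.2, 40.5], -86.7, 0.0781, 395)
```

The first green is home: its top reads 0.0786, the same as the reds had. On to the second green.

play_rows(
  deltas=[
    [85, -0.681, 0.469, 0, 0],
    [85, -0.681, 0.469, 0, 0],
    [85, -0.681, 0.469, 0, 0],
    [85, -0.681, 0.469, 0, 0],
  ],
)

```text
time: 17.95
ee_pos: [0.5195, 0.0914, 0.1922]
eef_rot: [[0.091, -0.996, -0.002], [-0.996, -0.091, 0.001], [-0.001, 0.002, -1.0]]
wrist_force: [2.3, -1.5, -0.1]
finger_gap: 0.0852
grip_force: 0.0
```

play_rows(
  deltas=[
    [85, -0.681, 0.469, 0, 0.23],
    [85, -0.681, 0.469, 0, 0.23],
    [85, -0.681, 0.469, 0, 0.23],
    [85, -0.681, 0.469, 0, 0.23],
    [85, -0.681, 0.469, 0, 0.23],
    [85, -0.681, 0.469, 0, 0.23],
    [85, -0.681, 0.469, 0, 0.23],
  ],
)

```text
time: 18.53
ee_pos: [0.4437, 0.1829, 0.1925]
eef_rot: [[-0.27, -0.963, -0.001], [-0.963, 0.27, -0.001], [0.001, 0.001, -1.0]]
wrist_force: [0.1, -0.2, -0.0]
finger_gap: 0.0847
grip_force: 0.0
```

Run:
```python
from h import *
r,p,W=wl((.06,.075),'green');print(*r,sep='\n')
s=ctrl.sense();R=s['eef_rot'];print(s['ee_pos'],np.degrees(np.arctan2(R[1,0],R[0,0])))
for q in r:print(off(np.array(q[0][:2])/1000,.04))
```

```text
([591.2, 8.0, 49.3, 25.6], 46.5, 0.0693, 610)
([444.9, 184.0, 51.5, 39.5], 74.8, 0.0685, 2161)
[0.44392321 0.18268918 0.19264029] -105.74826052392989
[0.8529, -1.2616, 1.0182]
[-0.0116, -0.0044, 1.0176]
```

play_rows(
  deltas=[
    [85, -0.012, -0.004, 0.3, -0.006],
    [85, -0.012, -0.004, 0.6, -0.006],
    [85, -0.012, -0.004, 0.85, -0.006],
    [85, -0.012, -0.004, 1.0, -0.006],
    [85, -0.012, -0.004, 1.0, -0.006],
    [60, -0.012, -0.004, 1.0, -0.006],
  ],
)

```text
time: 19.08
ee_pos: [0.4448, 0.1835, 0.0428]
eef_rot: [[-0.263, -0.965, -0.002], [-0.965, 0.263, -0.003], [0.003, 0.001, -1.0]]
wrist_force: [0.9, 0.9, 1.6]
finger_gap: 0.0749
grip_force: 0.0
```

play_rows(
  deltas=[
    [36, 0, 0, 0, 0],
    [36, 0, 0, 0, 0],
    [36, 0, 0, 0, 0],
    [36, 0, 0, 0, 0],
    [36, 0, 0, 0, 0],
  ],
)

```text
time: 19.5
ee_pos: [0.446, 0.1858, 0.046]
eef_rot: [[-0.262, -0.965, 0.003], [-0.965, 0.262, 0.002], [-0.003, -0.003, -1.0]]
wrist_force: [-1.0, -0.8, 5.7]
finger_gap: 0.0392
grip_force: 60.5
```

play_rows(
  deltas=[
    [36, 0, 0, -0.1, 0],
    [36, 0, 0, -0.25, 0],
    [36, 0, 0, -0.5, 0],
    [36, 0, 0, -0.75, 0],
    [36, 0, 0, -0.85, 0],
    [36, 0, 0, -0.85, 0],
    [36, 0, 0, -0.85, 0],
    [36, 0, 0, -0.85, 0],
  ],
)

```text
time: 20.17
ee_pos: [0.4441, 0.1848, 0.1695]
eef_rot: [[-0.262, -0.965, -0.002], [-0.965, 0.262, -0.001], [0.001, 0.002, -1.0]]
wrist_force: [0.0, 0.8, -2.9]
finger_gap: 0.0392
grip_force: 61.1
```

Run:
```python
from h import *
s=ctrl.sense();R=s['eef_rot'];a=np.degrees(np.arctan2(R[1,0],R[0,0]));print(s['ee_pos'],a,s['finger_gap'])
r=wl((.12,.25),'green',2000)[0];print(*r,sep='\n')
o=R.T@(np.r_[np.array(r[0][0][:2])/1000,s['ee_pos'][2]]-s['ee_pos']);print(o)
y=np.radians(-85);x=np.array([np.cos(y),np.sin(y)])
c=np.array([.6015,-.0095])
for w in(-.07,.07):
    g=c-x*w-x*o[0]
    print(off(g),(a+85)/90)
```

```text
[0.44408866 0.18480615 0.16947335] -105.20293898560719 0.03921394091020102
([444.3, 182.8, 52.5, 40.8], 74.1, 0.1922, 8948)
[ 1.88051754e-03 -7.30033026e-04  7.40281709e-07]
[1.4, -1.5093, -0.0004] -0.22447709984007988
[0.5241, -1.187, -0.0014] -0.22447709984007988
```

play_rows(
  deltas=[
    [36, 0.262, -0.594, 0, 0],
    [36, 0.262, -0.594, 0, 0],
    [36, 0.262, -0.594, 0, 0],
    [36, 0.262, -0.594, 0, 0],
  ],
)

```text
time: 20.55
ee_pos: [0.5214, 0.1212, 0.1683]
eef_rot: [[-0.266, -0.964, -0.004], [-0.964, 0.266, -0.003], [0.004, 0.003, -1.0]]
wrist_force: [-0.0, 0.8, -1.9]
finger_gap: 0.039
grip_force: 61.6
```

play_rows(
  deltas=[
    [36, 0.262, -0.594, 0, -0.224],
    [36, 0.262, -0.594, 0, -0.224],
    [36, 0.262, -0.594, 0, -0.224],
    [36, 0.262, -0.594, 0, -0.224],
    [36, 0.262, -0.594, 0, -0.224],
    [36, 0.262, -0.594, 0, -0.224],
    [36, 0.262, -0.594, 0, -0.224],
    [36, 0.262, -0.594, 0, -0.224],
  ],
)

```text
time: 21.22
ee_pos: [0.5956, 0.0631, 0.171]
eef_rot: [[0.087, -0.996, 0.0], [-0.996, -0.087, 0.0], [-0.0, -0.0, -1.0]]
wrist_force: [0.5, -0.2, -1.2]
finger_gap: 0.0393
grip_force: 62.0
```

```bash
python3 fit.py pics/w5.png
```

```text
[0.59556786 0.06314977 0.17102223] -85.011205074405 [ 0.49833782 -0.20745008 -1.22159217]
([601.6, -10.2, 50.6, 39.3], -85.6, 0.0785, 3386)
([596.2, 61.1, 52.6, 41.5], -85.5, 0.1937, 8949)
st
([601.3, -7.0, 174.2, 76.2], -85.0, 0.0386, 7764)
([757.8, 35.7, 54.4, 30.0], -73.4, 0.0391, 514)
```

play_rows(
  deltas=[
    [36, 0.008, 0.004, 0.2, 0],
    [36, 0.008, 0.004, 0.4, 0],
    [36, 0.008, 0.004, 0.5, 0],
    [36, 0.008, 0.004, 0.54, 0],
    [36, 0.008, 0.004, 0.58, 0],
    [36, 0.008, 0.004, 0.62, 0],
    [36, 0.008, 0.004, 0.65, 0],
    [36, 0.008, 0.004, 0.65, 0],
  ],
)

```text
time: 21.93
ee_pos: [0.5956, 0.0613, 0.0733]
eef_rot: [[0.086, -0.996, 0.0], [-0.996, -0.086, 0.0], [-0.0, -0.0, -1.0]]
wrist_force: [0.3, 0.0, -2.2]
finger_gap: 0.0389
grip_force: 61.9
```

play_rows(
  deltas=[
    [36, 0, 0, 0.03, 0],
    [36, 0, 0, 0.06, 0],
    [36, 0, 0, 0.09, 0],
    [36, 0, 0, 0.11, 0],
    [36, 0, 0, 0.13, 0],
    [36, 0, 0, 0.13, 0],
  ],
)

```text
time: 22.43
ee_pos: [0.5959, 0.0609, 0.056]
eef_rot: [[0.087, -0.996, 0.001], [-0.996, -0.087, -0.001], [0.001, -0.001, -1.0]]
wrist_force: [-5.6, -0.3, 7.9]
finger_gap: 0.0389
grip_force: 63.3
```

play_rows(
  deltas=[
    [48, 0, 0, 0, 0],
    [60, 0, 0, 0, 0],
    [85, 0, 0, 0, 0],
    [85, 0, 0, 0, 0],
    [85, 0, 0, 0, 0],
  ],
)

```text
time: 22.85
ee_pos: [0.5957, 0.061, 0.0538]
eef_rot: [[0.086, -0.996, -0.0], [-0.996, -0.086, -0.0], [0.0, 0.0, -1.0]]
wrist_force: [0.1, 0.1, 0.2]
finger_gap: 0.085
grip_force: 0.0
```

play_rows(
  deltas=[
    [85, 0, 0, -0.2, 0],
    [85, 0, 0, -0.5, 0],
    [85, 0, 0, -0.9, 0],
    [85, 0, 0, -0.95, 0],
    [85, 0, 0, -0.95, 0],
    [85, 0, 0, -0.95, 0],
  ],
)

```text
time: 23.35
ee_pos: [0.5966, 0.0614, 0.199]
eef_rot: [[0.086, -0.996, 0.004], [-0.996, -0.086, 0.002], [-0.001, -0.005, -1.0]]
wrist_force: [0.2, -0.1, -1.5]
finger_gap: 0.0851
grip_force: 0.0
```

```bash
python3 fit.py pics/w6.png
python3 - <<'E'
from h import *
for n in('top','scene'):
    p,d,K,P=shot(n);W=cloud(d,K,P);print(n,*rects((W[...,0]>.4)&(W[...,0]<.7)&(W[...,1]>-.1)&(W[...,1]<.35),W,.055,.09,60),sep='\n')
    print(*rects((W[...,0]>.4)&(W[...,0]<.7)&(W[...,1]>.11)&(W[...,1]<.35),W,.034,.045,60),sep='\n')
E
```

```text
[0.59659428 0.06139603 0.19900308] -85.04629688844702 [ 0.19529029 -0.05547551 -1.53470058]
([601.6, -10.1, 51.0, 39.1], -85.7, 0.0785, 2714)
([595.6, 58.5, 51.3, 39.2], -85.2, 0.0785, 2243)
st
([600.8, -1.7, 205.3, 76.3], -85.0, 0.0385, 7735)
([756.9, 35.5, 54.4, 31.3], -72.5, 0.039, 397)
([548.5, 194.7, 79.4, 28.1], -66.4, 0.0386, 816)
([600.2, 182.8, 38.4, 14.8], 23.6, 0.0385, 314)
top
([594.7, 39.6, 40.3, 11.7], 1.1, 0.078, 60)
([599.2, -10.3, 52.3, 40.6], -86.1, 0.0774, 260)
([567.5, 204.5, 49.6, 25.0], -64.9, 0.0672, 151)
([457.9, -78.6, 51.8, 40.2], -12.2, 0.0674, 247)
([567.3, 204.7, 79.9, 76.5], -66.3, 0.0379, 475)
scene
([460.4, -80.3, 54.4, 35.5], -8.4, 0.0679, 202)
([602.1, -10.6, 53.2, 41.0], -86.6, 0.0778, 477)
([595.7, 58.4, 52.3, 42.2], -84.6, 0.0779, 493)
([570.9, 204.8, 49.9, 24.6], -65.8, 0.0679, 281)
([570.0, 204.5, 79.5, 77.4], -65.4, 0.0386, 725)
```

Both greens are seated (tops at 0.0785). The module is still where it was, at (0.569,0.2046) with yaw about 25°. Moving over its fin.

play_rows(
  deltas=[
    [85, -0.965, 0.1, 0, 0],
    [85, -0.965, 0.1, 0, 0],
    [85, -0.965, 0.1, 0, 0],
    [85, -0.965, 0.1, 0, 0],
    [85, -0.965, 0.1, 0, 0],
  ],
)

```text
time: 23.92
ee_pos: [0.5666, 0.2076, 0.194]
eef_rot: [[0.091, -0.996, -0.003], [-0.996, -0.091, -0.001], [0.001, 0.003, -1.0]]
wrist_force: [0.0, -0.4, 0.3]
finger_gap: 0.0847
grip_force: 0.0
```

play_rows(
  deltas=[
    [85, 0, 0, 0, -0.22],
    [85, 0, 0, 0, -0.22],
    [85, 0, 0, 0, -0.22],
    [85, 0, 0, 0, -0.22],
    [85, 0, 0, 0, -0.22],
  ],
)

```text
time: 24.33
ee_pos: [0.5679, 0.2035, 0.1951]
eef_rot: [[0.416, -0.909, -0.002], [-0.909, -0.416, -0.001], [0.001, 0.002, -1.0]]
wrist_force: [0.4, 0.4, 0.3]
finger_gap: 0.085
grip_force: 0.0
```

Run:
```python
from h import *
r,p,W=wl((.06,.074));print(*r,sep='\n')
print(*rects(W[...,1]>.12,W,.034,.044,300),sep='\n')
s=ctrl.sense();R=s['eef_rot'];print(s['ee_pos'],np.degrees(np.arctan2(R[1,0],R[0,0])))
for q in r:print(off(np.array(q[0][:2])/1000,.047))
cv2.imwrite('pics/w7.png',p[:,:,::-1])
```

```text
([334.7, 83.7, 54.8, 40.0], 17.7, 0.0684, 2469)
([569.9, 205.2, 49.8, 23.6], -66.1, 0.0685, 1252)
([570.4, 205.0, 79.0, 76.0], -65.6, 0.0387, 3790)
([496.2, 371.8, 101.1, 25.5], 25.5, 0.04, 301)
[0.56799943 0.20358964 0.19539076] -65.44062295965439
[0.0801, 1.7453, 0.9921]
[-0.0049, -0.0175, 0.9892]
```

View pics/w7.png

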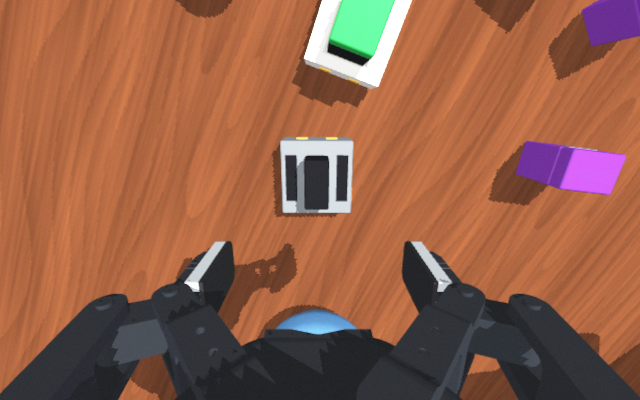

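The module's fin is at px (316,183), square to the tool. Its contacts (top edge, row 139) face the station.

play_rows(
  deltas=[
    [85, -0.005, -0.017, 0.3, 0],
    [85, -0.005, -0.017, 0.6, 0],
    [85, -0.005, -0.017, 0.85, 0],
    [85, -0.005, -0.017, 0.985, 0],
    [85, -0.005, -0.017, 0.985, 0],
    [60, -0.005, -0.017, 0.985, 0],
  ],
)

```text
time: 24.88
ee_pos: [0.5698, 0.205, 0.0479]
eef_rot: [[0.417, -0.909, -0.002], [-0.909, -0.417, -0.002], [0.001, 0.003, -1.0]]
wrist_force: [0.8, 0.5, 0.6]
finger_gap: 0.0749
grip_force: 0.0
```

play_rows(
  deltas=[
    [40, 0, 0, 0, 0],
    [20, 0, 0, 0, 0],
    [20, 0, 0, 0, 0],
    [20, 0, 0, 0, 0],
    [20, 0, 0, 0, 0],
    [20, 0, 0, 0, 0],
    [20, 0, 0, 0, 0],
  ],
)

```text
time: 25.47
ee_pos: [0.571, 0.2062, 0.0506]
eef_rot: [[0.419, -0.908, 0.003], [-0.908, -0.419, 0.001], [0.0, -0.003, -1.0]]
wrist_force: [-1.3, -0.0, 6.4]
finger_gap: 0.0229
grip_force: 61.9
```

Run:
```python
from h import *
s=ctrl.sense();R=s['eef_rot'];a=np.degrees(np.arctan2(R[1,0],R[0,0]));print(s['ee_pos'],a,s['finger_gap'],s['grip_force'],s['wrist_force'])
for n in('scene','wrist'):
    p,d,K,P=shot(n);W=cloud(d,K,P);print(n,*rects((W[...,0]>.5)&(W[...,0]<.65)&(W[...,1]>.11)&(W[...,1]<.3),W,.034,.044,60),sep='\n')
```

```text
[0.57098669 0.20618989 0.05056038] -65.22791914910624 0.022886719304042947 61.85510516166687 [-1.33526246 -0.04713505  6.43255628]
scene
([572.2, 205.8, 80.4, 77.6], -64.6, 0.0387, 655)
wrist
([576.2, 197.8, 76.4, 61.8], 24.9, 0.0387, 7914)
```

play_rows(
  deltas=[
    [20, 0, 0, -0.03, 0],
    [20, 0, 0, -0.03, 0.08],
    [20, 0.1, 0.01, -0.03, 0.15],
    [20, 0.2, 0.02, -0.03, 0.22],
    [20, 0.35, 0.041, -0.03, 0.22],
    [20, 0.35, 0.041, -0.03, 0.22],
    [20, 0.35, 0.041, -0.03, 0.22],
    [20, 0.35, 0.041, -0.03, 0.22],
  ],
)

```text
time: 26.23
ee_pos: [0.586, 0.1554, 0.0522]
eef_rot: [[0.086, -0.996, -0.002], [-0.996, -0.086, -0.0], [0.0, 0.002, -1.0]]
wrist_force: [0.2, 0.0, -3.9]
finger_gap: 0.0226
grip_force: 60.5
```

Run:
```python
from h import *
s=ctrl.sense();R=s['eef_rot'];a=np.degrees(np.arctan2(R[1,0],R[0,0]));print(s['ee_pos'],a,s['finger_gap'],s['grip_force'],s['wrist_force'])
for n in('scene','wrist'):
    p,d,K,P=shot(n);W=cloud(d,K,P);print(n,*rects((W[...,0]>.5)&(W[...,0]<.68)&(W[...,1]>-.15)&(W[...,1]<.3),W,.034,.047,60),sep='\n')
    cv2.imwrite(f'pics/{n}8.png',p[:,:,::-1])
```

```text
[0.58603371 0.15541372 0.05222593] -85.06732467241096 0.022595817702574395 60.529818534851074 [ 0.17254454  0.01410191 -3.91351268]
scene
([601.4, -10.7, 221.8, 78.4], -85.2, 0.0384, 1296)
([587.1, 154.7, 79.9, 77.1], -84.7, 0.0402, 668)
wrist
([594.7, 67.6, 76.5, 65.2], 5.1, 0.0385, 8973)
([588.0, 146.3, 76.5, 61.8], 5.3, 0.0405, 8022)
```

View pics/wrist8.png

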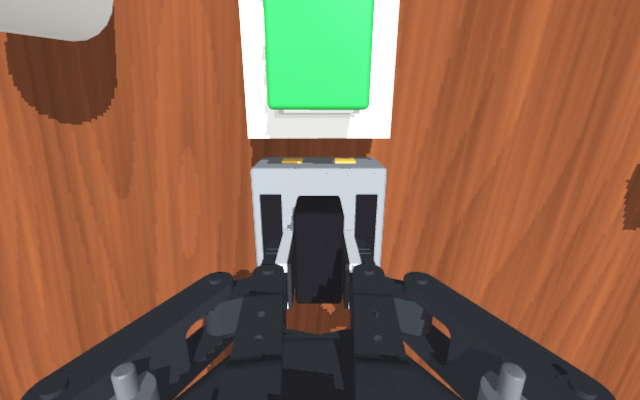

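The module hangs at px (319,210), square and in line with the station within about 0.3 mm and 0.3°, with a gap of about 15.5 mm. Setting it down and pushing it home.

play_rows(
  deltas=[
    [20, 0, 0, 0.008, 0],
    [20, 0, 0, 0.016, 0],
    [20, 0.03, 0, 0.016, 0],
    [20, 0.06, 0, 0.016, 0],
    [20, 0.085, 0, 0.016, 0],
    [20, 0.1, 0, 0.016, 0],
    [20, 0.108, 0, 0.016, 0],
    [20, 0.108, 0, 0.016, 0],
  ],
)

```text
time: 27.0
ee_pos: [0.5879, 0.1397, 0.0507]
eef_rot: [[0.086, -0.996, 0.0], [-0.996, -0.086, 0.001], [-0.001, -0.0, -1.0]]
wrist_force: [-1.3, 2.5, -3.8]
finger_gap: 0.0228
grip_force: 60.5
```

```bash
cat > m.py <<'E'
from h import *
s=ctrl.sense();R=s['eef_rot'];a=np.degrees(np.arctan2(R[1,0],R[0,0]));print(s['ee_pos'],a,s['finger_gap'],s['grip_force'],s['wrist_force'])
for n in('scene','wrist'):
    p,d,K,P=shot(n);W=cloud(d,K,P);print(n,*rects((W[...,0]>.5)&(W[...,0]<.68)&(W[...,1]>-.15)&(W[...,1]<.3),W,.034,.047,60),sep='\n')
    g=mask(p,'red')+cv2.inRange(cv2.cvtColor(p,cv2.COLOR_RGB2HSV),(80,0,60),(130,60,215))//255
    h=(cv2.cvtColor(p,cv2.COLOR_RGB2HSV)[...,1]<70)&(W[...,0]>.5)&(W[...,0]<.68);v=cv2.cvtColor(p,cv2.COLOR_RGB2HSV)[...,2]
    cv2.imwrite(f'pics/{n}9.png',p[:,:,::-1])
E
python3 m.py
```

```text
[0.5879032  0.13973951 0.05074522] -85.05456033821034 0.022758230014393817 60.53173542022705 [-1.30935797  2.47618187 -3.82993136]
scene
([598.4, 29.3, 300.6, 78.6], -85.2, 0.0386, 1906)
wrist
([592.8, 90.7, 142.6, 76.8], -85.4, 0.0387, 17708)
```

View pics/wrist9.png

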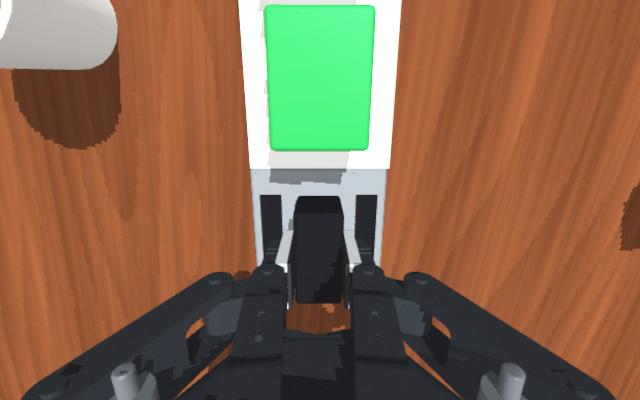

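The faces meet at row 168, but the wrist still carries the module's weight. I'll lower a touch, press on and release.

play_rows(
  deltas=[
    [20, 0, 0, 0.008, 0],
    [20, 0, 0, 0.016, 0],
    [20, 0.008, 0, 0.016, 0],
    [20, 0.013, 0, 0.016, 0],
    [20, 0.013, 0, 0.016, 0],
  ],
)

```text
time: 27.52
ee_pos: [0.588, 0.1397, 0.0506]
eef_rot: [[0.088, -0.996, 0.001], [-0.996, -0.088, 0.003], [-0.003, -0.002, -1.0]]
wrist_force: [-9.8, 9.8, 7.5]
finger_gap: 0.0226
grip_force: 62.1
```

```bash
python3 m.py
```

```text
[0.58804545 0.13973634 0.05058481] -84.96392297463288 0.022553706111086258 62.051918506622314 [-9.789071    9.82155168  7.54852683]
scene
([598.4, 28.6, 302.1, 78.8], -85.4, 0.0387, 1913)
wrist
([592.9, 90.4, 142.0, 76.9], -85.2, 0.0387, 17685)
```

play_rows(
  deltas=[
    [26, 0, 0, -0.005, 0],
    [35, 0, 0, -0.005, 0],
    [60, 0, 0, -0.005, 0],
    [60, 0, 0, -0.005, 0],
    [60, 0, 0, -0.005, 0],
  ],
)

```text
time: 28.03
ee_pos: [0.5883, 0.1369, 0.0491]
eef_rot: [[0.086, -0.996, 0.0], [-0.996, -0.086, -0.001], [0.001, -0.0, -1.0]]
wrist_force: [-0.5, -0.0, 0.2]
finger_gap: 0.0602
grip_force: 0.0
```

play_rows(
  deltas=[
    [60, 0, 0, -0.2, 0],
    [60, 0, 0, -0.5, 0],
    [60, 0, 0, -0.8, 0],
    [60, 0, 0, -1, 0],
    [60, 0, 0, -1, 0],
    [60, 0, 0, -1, 0],
  ],
)

```text
time: 28.53
ee_pos: [0.5894, 0.1375, 0.2024]
eef_rot: [[0.086, -0.996, 0.005], [-0.996, -0.086, 0.002], [-0.002, -0.005, -1.0]]
wrist_force: [-0.3, -0.4, -1.5]
finger_gap: 0.0606
grip_force: 0.0
```

```bash
python3 m.py
python3 - <<'E'
from h import *
p,d,K,P=shot('wrist');W=cloud(d,K,P)
hs=cv2.cvtColor(p,cv2.COLOR_RGB2HSV)
B=(W[...,0]>.5)&(W[...,0]<.68)&(W[...,1]>-.15)&(W[...,1]<.3)
print('mod half',*rects(B&(W[...,1]>.112),W,.034,.047,60),sep='\n')
print('st half',*rects(B&(W[...,1]<.088),W,.034,.047,60),sep='\n')
print('fin',*rects(B&(W[...,1]>.112),W,.06,.075,60),sep='\n')
print('green',*rects(mask(p,'green'),W,.06,.09,300),sep='\n')
for n in('top','scene'):
    p,d,K,P=shot(n);W=cloud(d,K,P);print(n,*rects((W[...,0]>.3)&(W[...,0]<.8)&(W[...,1]>-.5)&(W[...,1]<.5),W,.055,.2,100),sep='\n')
E
```

```text
[0.58937425 0.1375335  0.20237568] -85.0672074129015 0.060638404904938104 0.0 [-0.31950047 -0.43325846 -1.54353997]
scene
([598.3, 29.3, 300.8, 78.4], -85.0, 0.0386, 2002)
wrist
([594.3, 75.9, 208.6, 76.6], -85.3, 0.0386, 9223)
([600.0, 16.1, 38.2, 0.8], 4.5, 0.0404, 115)
mod half
([588.9, 144.7, 76.0, 71.1], 4.9, 0.0388, 2957)
st half
([598.0, 31.5, 118.9, 76.1], -85.0, 0.0385, 4673)
([600.0, 16.1, 38.0, 0.7], 4.3, 0.0405, 106)
fin
([589.4, 139.7, 49.4, 23.7], -84.5, 0.0685, 1214)
green
([600.7, 0.4, 39.0, 32.1], 4.4, 0.0785, 2252)
([595.5, 58.7, 50.6, 39.1], -85.1, 0.0785, 2780)
top
([742.3, 31.8, 65.4, 62.9], 0.8, 0.0684, 145)
([723.3, -220.4, 104.1, 80.8], -8.7, 0.0794, 335)
([593.2, 58.6, 50.5, 41.6], -87.4, 0.0774, 263)
([599.2, -10.3, 52.2, 40.7], -86.5, 0.0773, 260)
([449.2, -333.8, 240.3, 202.4], 8.1, 0.0816, 1239)
([458.1, -78.4, 51.8, 39.9], -11.9, 0.0675, 248)
([448.4, -283.9, 53.4, 39.8], -85.3, 0.0725, 267)
([447.8, -383.8, 54.1, 40.1], -84.7, 0.0723, 274)
([359.8, -70.3, 52.3, 39.7], 54.2, 0.0673, 257)
([332.3, 82.9, 52.0, 40.1], 18.6, 0.0672, 257)
scene
([451.1, -333.9, 245.7, 203.2], 8.0, 0.073, 2956)
([363.6, -69.9, 53.7, 40.5], 54.7, 0.0678, 268)
([460.6, -78.1, 53.2, 41.6], -10.8, 0.068, 312)
([722.9, -209.4, 108.6, 81.1], 52.2, 0.0764, 946)
([602.7, -10.2, 52.7, 40.5], -85.9, 0.0779, 480)
([477.5, 422.7, 136.9, 120.0], -78.0, 0.0962, 3284)
([595.8, 58.5, 52.8, 41.9], -86.5, 0.0778, 490)
([589.2, 139.4, 49.6, 26.8], -84.5, 0.0679, 278)
([745.3, 31.7, 66.1, 65.8], -24.0, 0.0683, 366)
```

View pics/wrist9.png

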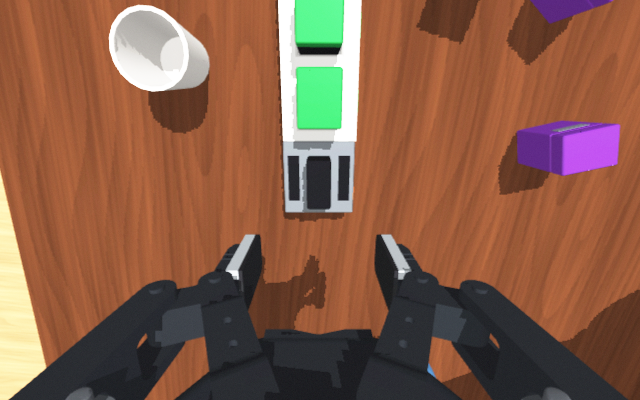

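View pics/scene9.png

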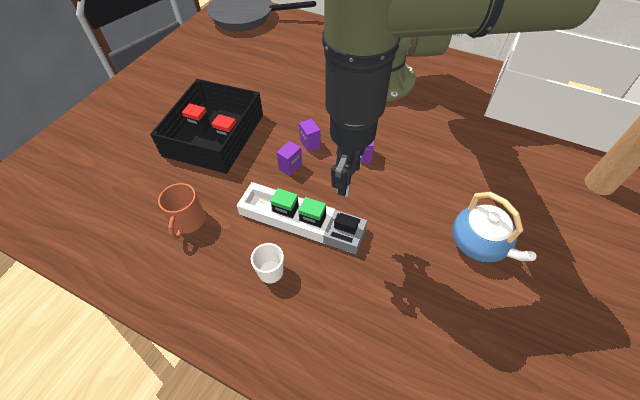

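The green packs are seated, the reds are in the basket, and the module is flush and in line (joint at row 142 in the wrist view). The crockery hasn't moved. Handing in.

```bash
python3 -c "
from plant import ctrl
print(ctrl.close_job())"
```

```text
the job is handed in; nothing more can be done
None
```

I handed the job in at about 29 s; no verdict came back. By camera, both red packs are in the basket, both green packs are fully home in wells 1 and 2, and the module is flush, square and within about 1 mm of line. The teapot, teacup and mug did not move.

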